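# Hang the lift-off door on the dust guard

## Task

Take the yellow-framed door, the one with two steel hinge knuckles on its edge, out of its stand and hang it on the dust guard: lower both knuckles together fully down onto the two upright hinge pins, with the door closed across the open front of the guard. Let go and leave the blue-framed screen, which has no knuckles, in its stand.

Things in the scene. Friction and masses are not known exactly. Their poses are not given: they have to be found in the camera images.
- door_grip (a point): centre of the black grip tab on top of the loose yellow-framed clear door (0.25 kg). x through the door, y level towards its knuckles, z up. Tab 14 mm thick (x), 44 long (y), 48 high: pinch its thickness from above; the weight hangs below it. Panel 8 mm thick, 130 high, from 70 mm at -y to 50 mm at +y of this point, lower edge 153 mm below it
- door_knuckle (a point): on the door's hinge axis, at the underside of the lower knuckle: 76 mm to +y and 141 mm below door_grip; axes as the door's. The two knuckles are upright steel rings, 20 mm high, 32 mm outside, bore 24 mm, one straight above the other (undersides 88 mm apart)
- stand_a: grey stand that holds the door, fixed, 70 x 140 x 55 mm, left or right of the guard; origin under its centre. The door stands upright in an 11 mm slot, its lower edge 10 mm above the bench, between cheeks 55 mm high: lift it 50 mm or more straight up. A like stand holds the screen
- guard_pin (a point): fixed dust guard (white three-sided box, open front and top, 150 x 220 mm base, walls 120 mm high from 22 mm behind the hinge axis): point on the hinge axis at the shoulder where the lower knuckle comes to rest, 35 mm above the bench. x from the front into the guard, y along the front to the hinge post, z up. The hung closed door lies to -y, axes as the guard's, door_knuckle on this point
- guard_pin_top (a point): shoulder of the upper pin, 88 mm above the lower. Both brass pins are 25 mm high, 21 mm thick, tapered to a 6 mm tip, on brackets 8 mm thick from a post 30 to 50 mm to +y, 136 mm high. The lower knuckle must pass under the upper bracket and over the lower pin: come in level from the front (along +x) with the door 30 to 55 mm above its hung height, then lower
- screen_grip (a point): centre of the black grip tab on the blue-framed clear screen, a like panel without knuckles, in the other stand; axes and sizes as the door's. Leave it there. Otherwise round the work: small lab things on the bench, and a lamp head that hangs 0.6 m above the bench from 0.34 m left of the robot's middle outwards (x 0.36 to 0.58 m)
There are look-alikes about, which are no part of the job. Of the things that look like the part that bears door_grip, the largest one is meant.

How it is judged:
By the outcome, as a careful person would: the job done as asked, in the order asked, and still so for the second after the job is handed in, with the robot touching nothing.
It also fails if it takes over 45 s, if anything falls off the work surface, if the arm or the gripper's body presses on something with over 40 N, if the wrist force passes 120 N, or if a joint passes its speed limit or range.

## Robot

A 6-joint arm with a two-finger parallel gripper is mounted at the origin on a cart in front of the work surface, level with it; the furniture and walls round the work are solid. World frame = base frame: x ahead of the robot, y to its left, z up, the work surface at z = 0. Lengths are in m, angles in rad, forces in N, time in s.
With the tool pointing down it reaches from about 0.25 to 0.725 m from the base axis. Payload 4 kg.
Tool frame: the origin (TCP) lies midway between the tips of the shut fingers; the grasp point (between the pads) lies 19 mm behind it; z points along the fingers, y is the line along which they close (so a half turn about z gives the same grasp; the last joint's range is limited). The gripper opens to 85 mm and grips with 20 to 120 N. Pads are 22 mm wide; open, the fingers measure 114 mm over their backs; the gripper's body (76 mm by 85 mm) begins 54 mm behind the grasp point. The pads swing forward as they close: fully open they stand 13 mm farther back than shut.
Start: joints at [-1.345, 0.241, 0.005, 1.335, 0, 1.571], TCP at [0.112, -0.487, 0.198] pointing down, gripper open.
Joint ranges: [-2.72, 2.72], [-1.05, 1.87], [-1.09, 1.28], [-1.99, 2.15], [-1.42, 1.44], [-3.14, 3.14]. Speed limits (rad/s): [2.79, 2.79, 3.14, 3.14, 3.14, 3.14].

## Interface

Orientations are given as [roll, pitch, yaw] about the fixed x, y, z axes, in that order (R = Rz(yaw) Ry(pitch) Rx(roll)).
In Python, from station import sensors, viewer, sign_off gives the robot as it stands. The module is installed in compiled form; this text tells all that it offers.
- The arm moves only by the shell command python3 -m creep 'ROWS' [OPENING]. ROWS is JSON, a list of rows, each a list of 2 entries, a list of its own where there are three numbers: the shift along the tool's x, y, z in cm, then the turn about the tool's z in degrees. In form: [[[tx, ty, tz], roll], ...]. A call has 1 to 5 rows; each row is the pose to reach, as a shift and turn from the pose commanded when the call began, along the tool's axes at that moment; what a row does not reach only later rows make up. A row lasts 1/12 s, in which the tool goes at most 41.7 mm and 7.16 degrees, less where a joint would pass 70% of its speed; a pose out of reach is approached as far as the arm can. A call with a gripper value outside its range is refused whole. OPENING is the opening in per cent of the stroke, from 0 (shut) to 100 (fully open), set as the call begins (- or left out, the last holds). The fingers move at their own pace and stop on an object; the grip force is fixed at half the most. Time passes only in rows, so rows that repeat a pose let the fingers close. It gives the time, the measured TCP pose, the force, the opening and the grip force at its end, in the units of the state.
- sensors.read_state(): the state, without advancing time (a new reading comes with each control period).
- viewer.grab_frame(name): name is "scene" or "top" or "wrist"; returns (picture, depth): 384x512x3 uint8, blue, green, red; 384x512 float32, m along the optical axis (not along the pixel's ray), 0 where there is no reading.
- viewer.calibration(name): a dict with "K" (3x3 intrinsics, pixels), "origin" and "rotation" of the camera in the world; the wrist camera has in their place "T_tool_cam" (4x4, takes a point from camera to tool coordinates, whose origin is the TCP and whose axes are the flange's). Camera axes: x right, y down, z forward; pixel columns grow to the right and rows downward; lengths in m; the calibration is good to about 2 mm. The wrist camera is an equidistant fisheye: a pixel r from the principal point sees the ray r / f radians off the axis. A picture is of the moment at which its call begins: read the wrist's pose just before it. calibration takes no time and is no camera call.
- sign_off(): hands the job in; it is judged then, once.
The state is a dict: "t": time; "q": joint angles; "joint_vel": joint speeds; "effort": joint torques, N m; "tcp_pos": TCP position; "orientation": TCP orientation; "contact_force": force on the tool from outside, world axes, zero at the start; "moment": the same for the moment, N m; "width": finger opening in m; "finger_force": force on a finger pad.
Only numpy, scipy, OpenCV 4.12 (cv2) and the standard library are available. Lean on these libraries where they do the work, as an engineer would, in place of code of your own. Each camera call takes 0.05 s, during which the arm holds its last target. There are 200 camera calls.

## Working session

There is one attempt and no reset: what is moved stays moved. The work goes in short steps, Python scripts to look and compute and a shell command to move; the robot and the scene stay as the last step left them, time stands still between calls to the robot, and variables do not carry over. Pictures are saved under pics/ and viewed, at most 10 in all, crops included, and the job is handed in when it is done.

```bash
mkdir -p pics; cat > h.py <<'E'
import numpy as np, cv2
from station import sensors, viewer, sign_off
def px2w(name,u,v,d):
    c=viewer.calibration(name);K=np.array(c["K"])
    p=np.stack([(u-K[0,2])/K[0,0]*d,(v-K[1,2])/K[1,1]*d,d],-1)
    return p@np.array(c["rotation"]).T+np.array(c["origin"])
E
python3 - <<'E'
from h import *
s=sensors.read_state();print({k:np.round(v,3).tolist() for k,v in s.items()})
for n in("scene","top"):
    im,d=viewer.grab_frame(n);cv2.imwrite(f"pics/{n}1.png",im);np.save(f"{n}1.npy",d)
    c=viewer.calibration(n);print(n,c)
print(viewer.calibration("wrist"))
E
```

```text
{'t': 0.0, 'q': [-1.345, 0.241, 0.004, 1.335, 0.0, 1.571], 'joint_vel': [0.0, -0.002, 0.0, -0.002, -0.002, -0.0], 'effort': [0.001, -37.232, 25.241, 0.017, 0.0, 0.0], 'tcp_pos': [0.112, -0.487, 0.197], 'orientation': [-3.139, -0.0, 0.226], 'contact_force': [0.242, 1.087, 0.018], 'moment': [0.025, -0.004, -0.008], 'finger_force': 0.0, 'width': 0.086}
scene {'K': array([[346.44837402,   0.        , 253.12531376],
       [  0.        , 346.44837402, 187.0570807 ],
       [  0.        ,   0.        ,   1.        ]]), 'origin': array([-0.21106377, -0.89744779,  0.57166586]), 'rotation': array([-1.9978644 ,  0.00750199, -0.76584902])}
top {'K': array([[373.45663584,   0.        , 253.86869887],
       [  0.        , 373.45663584, 187.18407286],
       [  0.        ,   0.        ,   1.        ]]), 'origin': array([ 0.32995491, -0.17282383,  1.28629383]), 'rotation': array([-3.01381617, -0.00564051, -1.57370326])}
{'K': array([[297.31863964,   0.        , 255.62245226],
       [  0.        , 297.31863964, 195.81869656],
       [  0.        ,   0.        ,   1.        ]]), 'T_tool_cam': array([[ 4.78243282e-04, -9.62570230e-01, -2.71031962e-01,
         6.77957713e-02],
       [ 9.99999785e-01,  5.81955385e-04, -3.02288146e-04,
        -1.33823449e-03],
       [ 4.48702080e-04, -2.71031759e-01,  9.62570301e-01,
        -1.75938704e-01],
       [ 0.00000000e+00,  0.00000000e+00,  0.00000000e+00,
         1.00000000e+00]])}
```

View pics/scene1.png

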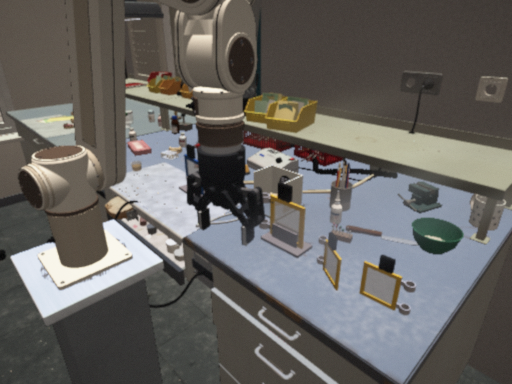

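View pics/top1.png

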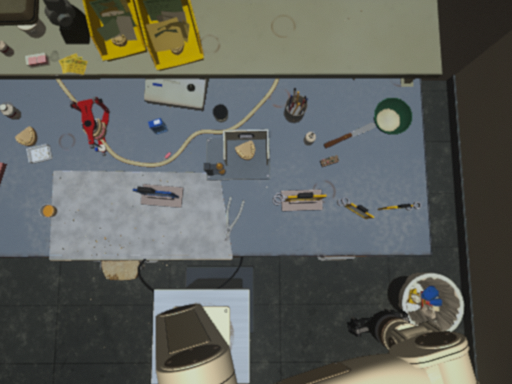

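```bash
sed -i 's/^def px2w/from scipy.spatial.transform import Rotation as Ro\ndef px2w/; s/np.array(c\["rotation"\]).T/Ro.from_euler("xyz",c["rotation"]).as_matrix().T/' h.py
python3 - <<'E'
from h import *
im=cv2.imread("pics/top1.png");d=np.load("top1.npy")
cv2.imwrite("pics/c1.png",cv2.resize(im[120:225,195:345],None,fx=5,fy=5,interpolation=cv2.INTER_CUBIC))
v,u=np.mgrid[0:384,0:512];P=px2w("top",u,v,d);np.save("Ptop.npy",P)
for a in[(300,230),(100,230),(302,197),(160,192)]:print(a,P[a[1],a[0]].round(3))
z=P[...,2]
def rep(n,r,lo,hi):
    m=np.zeros(z.shape,bool);m[r[1]:r[3],r[0]:r[2]]=1;m&=(z>lo)&(z<hi)&(d>0)
    q=P[m]; 
    rc=cv2.minAreaRect((q[:,:2]*1000).astype(np.float32)) if len(q)>3 else None
    print(n,len(q),q.mean(0).round(4),np.median(q[:,2]).round(3),rc,u[m].min(),u[m].max(),v[m].min(),v[m].max())
rep("doortab",(270,180,335,215),.155,.23)
rep("doortop",(270,180,335,215),.12,.153)
rep("door stand",(270,180,335,215),.04,.07)
rep("screentab",(125,180,190,215),.155,.23)
rep("post/guard hi",(195,120,275,185),.105,.15)
rep("post",(200,155,222,180),.08,.2)
E
```

```text
(300, 230) [ 0.347 -0.338 -0.003]
(100, 230) [ 0.349  0.346 -0.001]
(302, 197) [ 0.442 -0.322  0.184]
(160, 192) [0.463 0.11  0.141]
doortab 83 [ 0.4475 -0.3293  0.1823] 0.185 ((447.77508544921875, -331.2108459472656), (42.453521728515625, 12.546263694763184), 89.9720230102539) 297 312 193 198
doortop 121 [ 0.4474 -0.3109  0.1354] 0.136 ((443.3995666503906, -320.61822509765625), (157.39920043945312, 28.169118881225586), 87.749755859375) 274 325 193 202
door stand 113 [ 0.4433 -0.3231  0.0519] 0.053 ((447.3439636230469, -318.66802978515625), (27.127233505249023, 155.9452667236328), 0.9043241143226624) 272 320 196 204
screentab 89 [0.4652 0.1451 0.1817] 0.185 ((466.2518310546875, 146.48345947265625), (42.19123458862305, 14.141501426696777), 85.12450408935547) 137 153 187 193
post/guard hi 359 [ 0.6012 -0.1095  0.1227] 0.121 ((601.7236938476562, -121.83465576171875), (129.1544189453125, 208.4248504638672), 3.10107159614563) 203 268 130 170
post 147 [ 0.5433 -0.0466  0.1274] 0.13 ((545.597900390625, -48.80734634399414), (22.883485794067383, 56.68911361694336), 0.44766053557395935) 203 221 163 172
```

View pics/c1.png

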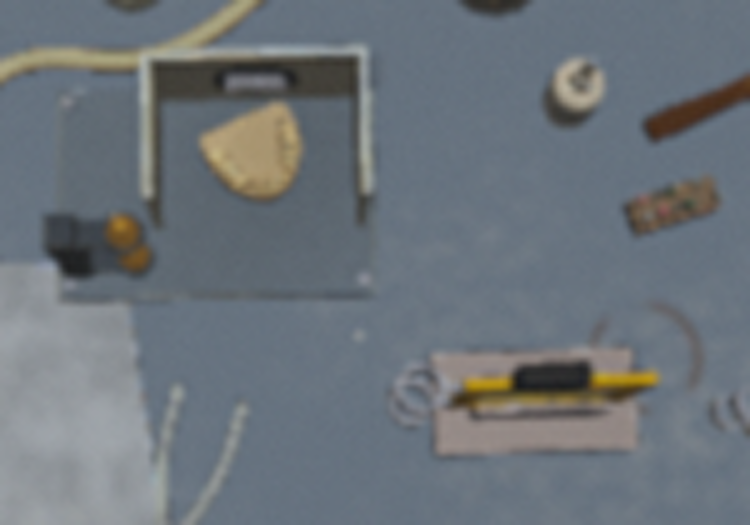

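The top view shows the door in its stand at about (302,197), knuckles on its left. The guard is at (247,155), with the hinge post to its left and the pins near (220,167). I'm moving above the door.

```bash
cat >> h.py <<'E'
def tool():
    s=sensors.read_state();return np.array(s["tcp_pos"]),Ro.from_euler("xyz",s["orientation"]).as_matrix(),s
def to(x,y,z,yawdeg):
    p,R,s=tool();d=R.T@(np.array([x,y,z])-p)*100
    yaw=np.degrees(np.arctan2(R[1,0],R[0,0]))
    print("at",p.round(4),"yaw %.2f"%yaw,"| shift cm",d.round(2),"roll %.2f"%(-(yawdeg-yaw)),"w %.4f f %s"%(s["width"],np.round(s["contact_force"],1)))
def wray(u,v):
    "rays in world of wrist pixels (n,2): origin, dirs"
    c=viewer.calibration("wrist");K=np.array(c["K"]);T=np.array(c["T_tool_cam"]);p,R,_=tool()
    q=(np.stack([u,v],-1).astype(float)-K[:2,2])/[K[0,0],K[1,1]];r=np.linalg.norm(q,axis=-1,keepdims=True)+1e-9
    return p+R@T[:3,3],np.concatenate([q/r*np.sin(r),np.cos(r)],-1)@(R@T[:3,:3]).T
def wplane(u,v,z):
    o,d=wray(np.asarray(u),np.asarray(v));return o+d*((z-o[2])/d[...,2])[...,None]
def wdepth(d):
    v,u=np.mgrid[0:384,0:512];o,r=wray(u,v)
    c=viewer.calibration("wrist");zc=(tool()[1]@np.array(c["T_tool_cam"])[:3,:3])[:,2]
    return o+r*(d/(r@zc))[...,None]
E
python3 -m creep '[[[2,-0.5,-3.5],-7],[[5,-1,-5.5],-14],[[8.5,-1.8,-7.5],-21],[[12,-2.6,-9],-28],[[15.5,-3.3,-10.5],-35]]' 100
python3 -c "
from h import *
to(.447,-.33,.33,91.5)
for c in[(219.4,166,.148),(222.2,171.6,.06)]:
    a=px2w('top',np.array(c[0]),np.array(c[1]),np.array(1.)); b=px2w('top',np.array(c[0]),np.array(c[1]),np.array(2.)); print(a+(b-a)*(c[2]-a[2])/(b-a)[2])
"
```

```text
t: 0.52
tcp_pos: [0.2566, -0.4195, 0.3033]
orientation: [3.142, -0.0, 0.842]
contact_force: [0.5, -1.3, 0.3]
width: 0.0853
finger_force: 0.0
at [ 0.2566 -0.4195  0.3033] yaw 48.23 | shift cm [19.36  8.24 -2.67] roll -43.27 w 0.0853 f [ 0.5 -1.3  0.3]
[ 0.54249705 -0.07321332  0.148     ]
[ 0.5399891  -0.07499054  0.06      ]
```

```bash
python3 -m creep '[[[3.8,1.6,-1],-7],[[7.6,3.2,-2],-14],[[11.4,4.8,-2.7],-21],[[15.2,6.4,-2.7],-28],[[19,8.1,-2.7],-35]]'
python3 -m creep '[[[0.2,0,0],-7],[[0.2,0,0],-8],[[0.2,0,0],-8]]'
python3 - <<'E'
from h import *
to(.447,-.33,.33,91.5)
s=tool()
im,d=viewer.grab_frame("wrist");cv2.imwrite("pics/w1.png",im);np.savez("w1.npz",d=d)
P=wdepth(d);np.save("Pw1.npy",P)
z=P[...,2];m=(d>0)&(z>.16)&(z<.2)&(np.hypot(P[...,0]-.447,P[...,1]+.33)<.05)
q=P[m];print(len(q),q.mean(0),np.median(z[m]),cv2.minAreaRect((q[:,:2]*1000).astype(np.float32)))
E
```

```text
t: 0.93
tcp_pos: [0.4437, -0.3329, 0.33]
orientation: [3.141, 0.001, 1.454]
contact_force: [0.1, -1.8, 1.0]
width: 0.0856
finger_force: 0.0
t: 1.18
tcp_pos: [0.4422, -0.3318, 0.3288]
orientation: [-3.14, -0.001, 1.586]
contact_force: [0.6, 0.4, 0.4]
width: 0.0853
finger_force: 0.0
at [ 0.4422 -0.3318  0.3288] yaw 90.88 | shift cm [ 0.17  0.49 -0.12] roll -0.62 w 0.0853 f [0.6 0.4 0.4]
490 [ 0.44665897 -0.32856837  0.18553438] 0.18651917579184096 ((446.83453369140625, -330.284423828125), (13.771197319030762, 42.86732864379883), 2.2066433429718018)
```

View pics/w1.png

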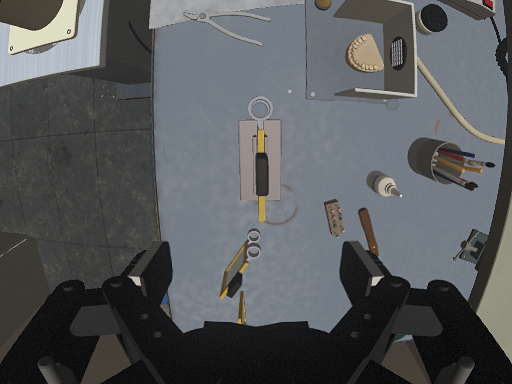

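The wrist view shows the door's tab at (262,174), its knuckle ring at (260,107), and a small look-alike at (240,270). Measured tab size is 13.8 x 43 mm, top at 186 mm and yaw 2.2°, which matches the given sizes. Going down.

```bash
python3 -m creep '[[[0.2,0.4,3],-1.3],[[0.2,0.4,6],-1.3],[[0.2,0.4,9],-1.3],[[0.2,0.4,11],-1.3],[[0.2,0.4,11],-1.3]]'; python3 -c "
from h import *
to(.4468,-.3303,.147,92.2)"
```

```text
t: 1.65
tcp_pos: [0.442, -0.3292, 0.2148]
orientation: [-3.134, -0.006, 1.605]
contact_force: [-0.1, -0.5, -0.7]
width: 0.0851
finger_force: 0.0
at [ 0.442  -0.3292  0.2148] yaw 91.95 | shift cm [-0.16  0.52  6.78] roll -0.25 w 0.0851 f [-0.1 -0.5 -0.7]
```

```bash
python3 -m creep '[[[0,0,0],0],[[0,0,0],0],[[0,0,0],0]]'; python3 -c "
from h import *
to(.4468,-.3303,.147,92.2)"
```

```text
t: 1.9
tcp_pos: [0.4468, -0.3314, 0.222]
orientation: [3.138, 0.003, 1.608]
contact_force: [1.2, 0.3, 0.3]
width: 0.0851
finger_force: 0.0
at [ 0.4468 -0.3314  0.222 ] yaw 92.14 | shift cm [ 0.13 -0.03  7.5 ] roll -0.06 w 0.0851 f [1.2 0.3 0.3]
```

```bash
python3 -m creep '[[[0.1,0,2],0],[[0.1,0,4],0],[[0.1,0,6],0],[[0.1,0,7.2],0],[[0.1,0,7.4],0]]';python3 -m creep '[[[0,0,0],0],[[0,0,0],0],[[0,0,0],0],[[0,0,0],0]]';  python3 -c "
from h import *
to(.4468,-.3303,.147,92.2)"
```

```text
t: 2.32
tcp_pos: [0.4456, -0.3288, 0.1446]
orientation: [-3.14, -0.001, 1.609]
contact_force: [-0.1, 0.5, -1.0]
width: 0.0853
finger_force: 0.0
t: 2.65
tcp_pos: [0.447, -0.3297, 0.147]
orientation: [3.139, 0.002, 1.61]
contact_force: [-0.4, -0.8, -0.3]
width: 0.0855
finger_force: 0.0
at [ 0.447  -0.3297  0.147 ] yaw 92.23 | shift cm [-0.06 -0.02  0.  ] roll 0.03 w 0.0855 f [-0.4 -0.8 -0.3]
```

```bash
python3 -m creep '[[[0,0,0],0],[[0,0,0],0],[[0,0,0],0],[[0,0,0],0],[[0,0,0],0]]' 0;python3 -m creep '[[[0,0,0],0],[[0,0,0],0],[[0,0,0],0],[[0,0,0],0],[[0,0,0],0]]'; python3 -m creep '[[[0,0,-1],0],[[0,0,-2.5],0],[[0,0,-4.5],0],[[0,0,-6.5],0],[[0,0,-8.5],0]]'; python3 -c "
from h import *
to(.4468,-.3303,.147,92.2)"
```

```text
t: 3.07
tcp_pos: [0.4461, -0.3291, 0.1455]
orientation: [-3.142, -0.0, 1.61]
contact_force: [0.2, -0.2, 0.2]
width: 0.0255
finger_force: 0.0
t: 3.48
tcp_pos: [0.4463, -0.3292, 0.1457]
orientation: [3.141, 0.0, 1.61]
contact_force: [0.6, -0.2, 1.1]
width: 0.0117
finger_force: 60.4
t: 3.9
tcp_pos: [0.4455, -0.3286, 0.231]
orientation: [-3.14, -0.001, 1.61]
contact_force: [0.6, 0.6, -2.3]
width: 0.0119
finger_force: 59.9
at [ 0.4455 -0.3286  0.231 ] yaw 92.24 | shift cm [-0.19  0.14  8.4 ] roll 0.04 w 0.0119 f [ 0.6  0.6 -2.3]
```

```bash
python3 -m creep '[[[3,-0.3,0],0],[[7,-0.8,0],0],[[11,-1.2,0],0],[[15,-1.7,0],0],[[18,-2,0],0]]';python3 -m creep '[[[0,0,0],0],[[0,0,0],0],[[0,0,0],0],[[0,0,0],0],[[0,0,0],0]]';python3 - <<'E'
from h import *
to(.421,-.15,.231,92.2)
im,d=viewer.grab_frame("wrist");cv2.imwrite("pics/w2.png",im);np.save("w2.npy",wdepth(d))
E
```

```text
t: 4.32
tcp_pos: [0.4173, -0.1472, 0.2304]
orientation: [-3.14, -0.002, 1.61]
contact_force: [1.4, -0.4, -2.1]
width: 0.0113
finger_force: 59.9
t: 4.73
tcp_pos: [0.4192, -0.1509, 0.2303]
orientation: [-3.141, 0.0, 1.608]
contact_force: [-0.8, 0.2, -2.4]
width: 0.012
finger_force: 59.9
at [ 0.4192 -0.1509  0.2303] yaw 92.15 | shift cm [ 0.08  0.18 -0.07] roll -0.05 w 0.0120 f [-0.8  0.2 -2.4]
```

View pics/w2.png

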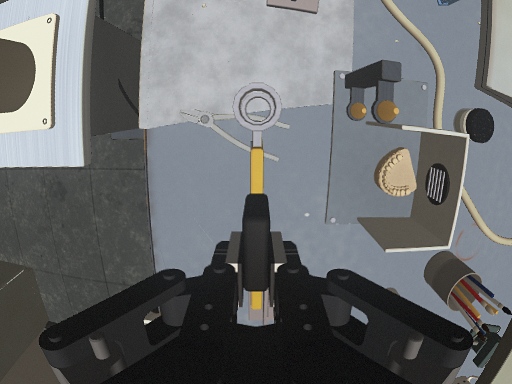

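The wrist view shows the held door's knuckle ring at (258,105), the upper pin at (386,111), the lower pin at (358,111), the post at (372,75) and the guard walls. Now measuring these.

```bash
cat > meas.py <<'E'
from h import *
import sys
f=sys.argv[1]
im=cv2.imread(f"pics/{f}.png");P=np.load(f"{f}.npy");hsv=cv2.cvtColor(im,cv2.COLOR_BGR2HSV)
p,R,s=tool();zg=p[2]+.0173
br=cv2.inRange(hsv,(8,90,60),(25,255,255));br[:60]=0;br[150:]=0;br[:,:310]=0;br[:,440:]=0
n,l,st,ce=cv2.connectedComponentsWithStats(br)
for i in range(1,n):
    if st[i,4]<60:continue
    q=P[l==i];q=q[np.isfinite(q).all(1)]
    zt=np.percentile(q[:,2],98);t=q[q[:,2]>zt-.004]
    print("brass",st[i],"tip z %.4f"%zt,"tip",t.mean(0).round(4),"all",q.mean(0).round(4),"ray .148",wplane(*ce[i],.148).round(4))
g=cv2.medianBlur(cv2.cvtColor(im,cv2.COLOR_BGR2GRAY),3)
c=cv2.HoughCircles(g[60:150,210:310],cv2.HOUGH_GRADIENT,1.0,5,param1=80,param2=15,minRadius=10,maxRadius=32)
if c is not None:
  for a in c[0][:5]:print("circ",a[0]+210,a[1]+60,a[2])
zt=zg-.033
q=P[60:160,200:320];m=(q[...,2]>zt-.006)&(q[...,2]<zt+.006)
pts=q[m];pts=pts[pts[:,1]>p[1]+.055]
print("ring pts",len(pts),"z",np.median(pts[:,2]).round(4),"exp",zt.round(4))
A=np.c_[2*pts[:,:2],np.ones(len(pts))];b=(pts[:,:2]**2).sum(1);x=np.linalg.lstsq(A,b,rcond=None)[0]
print("ring centre",x[:2].round(4),"bbox",pts[:,:2].min(0).round(4),pts[:,:2].max(0).round(4), "tool", (R.T@(np.r_[x[:2],0]-p)).round(4))
# guard walls
w=(P[...,2]>.113)&(P[...,2]<.127)&(P[...,0]>.555)&(P[...,1]<-.08)&(P[...,1]>-.33)&(P[...,0]<.75)
q=P[w];print("wall",len(q),cv2.minAreaRect((q[:,:2]*1000).astype(np.float32)))
cv2.imwrite(f"pics/{f}c.png",cv2.resize(im[50:240,220:480],None,fx=3,fy=3,interpolation=cv2.INTER_CUBIC))
E
python3 meas.py w2
```

```text
brass [377 100  22  21 338] tip z 0.1479 tip [ 0.5389 -0.0675  0.1559] all [ 0.5397 -0.0674  0.1373] ray .148 [ 0.5348 -0.068   0.148 ]
brass [350 103  16  16 201] tip z 0.0602 tip [ 0.54   -0.0673  0.0687] all [ 0.5403 -0.0673  0.0498] ray .148 [ 0.506  -0.0711  0.148 ]
circ 254.5 118.5 28.0
circ 258.5 105.5 17.4
circ 252.5 106.5 20.8
circ 257.5 110.5 12.2
circ 262.5 112.5 15.8
ring pts 891 z 0.2139 exp 0.2146
ring centre [ 0.4161 -0.0767] bbox [ 0.4006 -0.0959] [ 0.4315 -0.0605] tool [ 7.420e-02 -2.000e-04  2.303e-01]
wall 1194 ((639.2537231445312, -210.24676513671875), (138.28074645996094, 295.5480041503906), 21.64324188232422)
```

View pics/w2c.png

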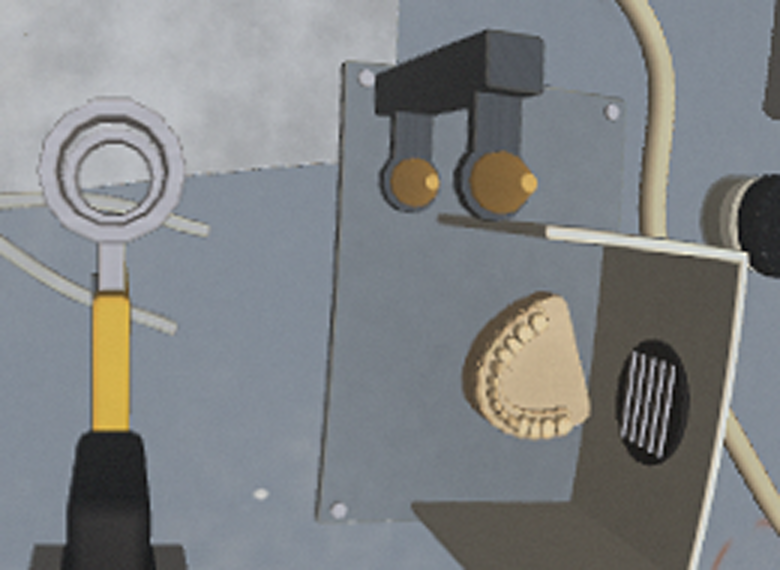

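```bash
python3 - <<'E'
from h import *
P=np.load("w2.npy")
print("tipU",wplane(396.3,111,.146),"tipL",wplane(364,110.7,.058))
for c in[(378,111),(387,111),(392,111),(396,111),(365,111)]:print(c,P[c[1],c[0]].round(4))
a,b=wplane(334.3,70.7,.004),wplane(325.3,223.3,.004);e=a-b;print("front edge",a,b,"yaw",np.degrees(np.arctan2(-e[0],e[1])), P[150,338])
a,b=wplane(402.3,126.7,.12),wplane(468,136,.12);e=b-a;print("side wall",a,b,"yaw",np.degrees(np.arctan2(e[1],e[0])))
print("ring in/out", wplane(np.array([233.,281.5,258,258]),np.array([105.,105,82,130]),.2146))
E
```

```text
tipU [ 0.54592135 -0.06729511  0.146     ] tipL [ 0.54570618 -0.06733977  0.058     ]
(378, 111) [ 0.5351 -0.0687  0.1265]
(387, 111) [ 0.5392 -0.0682  0.1393]
(392, 111) [ 0.5415 -0.0678  0.1457]
(396, 111) [ 0.545  -0.0674  0.1472]
(365, 111) [ 0.5468 -0.0676  0.0585]
front edge [ 0.51967896 -0.01365532  0.004     ] [ 0.52384423 -0.23226945  0.004     ] yaw 1.0915286209750505 [ 0.53025717 -0.12306227  0.00875889]
side wall [ 0.56756748 -0.08136983  0.12      ] [ 0.66067913 -0.08054564  0.12      ] yaw 0.5071465103853252
ring in/out [[ 0.40081152 -0.07555821  0.2146    ]
 [ 0.43164688 -0.07435683  0.2146    ]
 [ 0.41613473 -0.06017185  0.2146    ]
 [ 0.41732668 -0.09118021  0.2146    ]]
```

```bash
python3 -m creep '[[[0.3,0,1],1.1],[[0.6,1,2],1.1],[[0.6,3,2.8],1.1],[[0.6,5,2.8],1.1],[[0.6,6.2,2.8],1.1]]';python3 -m creep '[[[0,0,0],0],[[0,0,0],0],[[0,0,0],0],[[0,0,0],0],[[0,0,0],0]]';python3 - <<'E'
from h import *
to(.421,-.15,.202,91)
im,d=viewer.grab_frame("wrist");cv2.imwrite("pics/w3.png",im);np.save("w3.npy",wdepth(d))
E
python3 meas.py w3
```

```text
t: 5.2
tcp_pos: [0.4827, -0.1417, 0.2009]
orientation: [-3.141, -0.001, 1.591]
contact_force: [0.9, 0.3, -2.5]
width: 0.0115
finger_force: 59.9
t: 5.62
tcp_pos: [0.4803, -0.1417, 0.2026]
orientation: [-3.141, -0.0, 1.59]
contact_force: [0.6, 0.0, -3.0]
width: 0.0119
finger_force: 59.9
at [ 0.4803 -0.1417  0.2026] yaw 91.11 | shift cm [-0.72 -5.95  0.06] roll 0.11 w 0.0119 f [ 0.6  0.  -3. ]
brass [322 101  25  24 445] tip z 0.1484 tip [ 0.5427 -0.0673  0.1526] all [ 0.5417 -0.0672  0.1379] ray .148 [ 0.5391 -0.0674  0.148 ]
brass [310 104   9  18 138] tip z 0.1184 tip [ 0.5316 -0.0655  0.1178] all [ 0.5415 -0.0673  0.0521] ray .148 [ 0.5228 -0.0686  0.148 ]
circ 257.5 109.5 21.0
circ 260.5 113.5 15.5
circ 265.5 114.5 22.4
circ 251.5 108.5 18.0
circ 254.5 114.5 15.8
ring pts 895 z 0.1862 exp 0.187
ring centre [ 0.4786 -0.0675] bbox [ 0.4632 -0.0867] [ 0.4941 -0.0512] tool [ 0.0742 -0.0004  0.2027]
wall 1577 ((636.9503784179688, -203.74050903320312), (138.471923828125, 280.0421142578125), 21.47476577758789)
```

View pics/w3c.png

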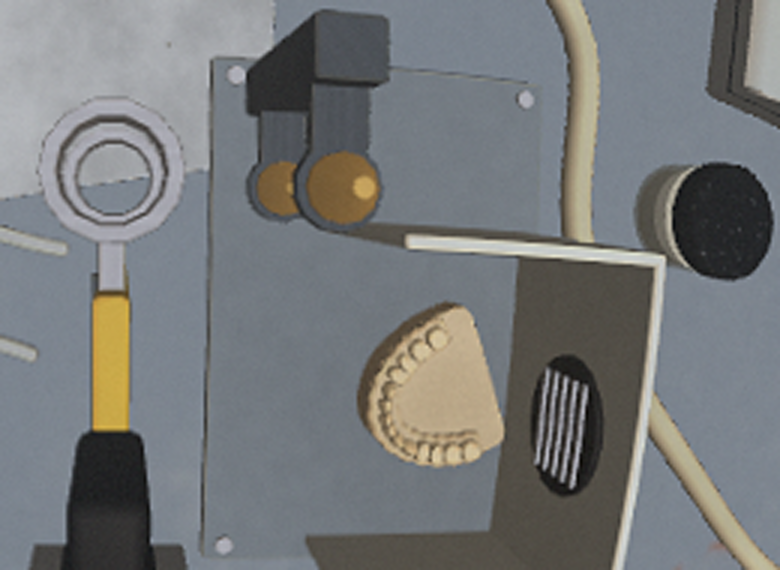

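The crop shows the ring centred at (112,169) and the upper pin tip at (364,187), which are full-image (257.5,106.5) and (341.3,112.3).

```bash
python3 - <<'E'
from h import *
t=wplane(341.3,112.3,.148);print("tip",t)
r=wplane(np.array([233.,282,257.5,257.5]),np.array([106.5,106.5,82.3,130.7]),.187);print(r)
c=np.r_[r[:2,0].mean(),r[2:,1].mean(),0];p,R,_=tool();print(c,"tool shift cm",(R.T@(t-c))*100)
a,b=wplane(220+213/3,50+58/3,.004),wplane(220+202/3,50+555/3,.004);e=a-b;print("yaw",np.degrees(np.arctan2(-e[0],e[1])))
a,b=wplane(220+408/3,50+238/3,.12),wplane(220+660/3,50+260/3,.12);e=b-a;print("yaw",np.degrees(np.arctan2(e[1],e[0])),a,b)
E
```

```text
tip [ 0.54521316 -0.06715346  0.148     ]
[[ 0.46339744 -0.06702617  0.187     ]
 [ 0.49458206 -0.06636495  0.187     ]
 [ 0.47866733 -0.05114902  0.187     ]
 [ 0.47930543 -0.08243183  0.187     ]]
[ 0.47898975 -0.06679042  0.        ] tool shift cm [ -0.16547069   6.62258091 -14.799012  ]
yaw 1.0351357825413687
yaw 0.5582838727647047 [ 0.56811974 -0.08087927  0.12      ] [ 0.66111976 -0.07997306  0.12      ]
```

```bash
python3 -m creep '[[[-0.15,2,0],0],[[-0.15,4,0],0],[[-0.15,5.5,0],0],[[-0.15,6.4,0],0],[[-0.15,6.6,0],0]]';python3 -m creep '[[[0,0,0],0],[[0,0,0],0],[[0,0,0],0],[[0,0,0],0],[[0,0,0],0]]';python3 - <<'E'
from h import *
to(.421,-.15,.1587,91)
im,d=viewer.grab_frame("wrist");cv2.imwrite("pics/w4.png",im);np.save("w4.npy",wdepth(d))
cv2.imwrite("pics/w4c.png",cv2.resize(im[65:145,200:320],None,fx=6,fy=6,interpolation=cv2.INTER_CUBIC))
E
```

```text
t: 6.08
tcp_pos: [0.5481, -0.1418, 0.2024]
orientation: [3.141, 0.0, 1.591]
contact_force: [-0.9, 0.2, -2.2]
width: 0.0122
finger_force: 59.9
t: 6.5
tcp_pos: [0.5464, -0.1418, 0.2028]
orientation: [3.141, 0.0, 1.59]
contact_force: [-0.2, -0.2, -1.4]
width: 0.0117
finger_force: 59.9
at [ 0.5464 -0.1418  0.2028] yaw 91.12 | shift cm [ -0.57 -12.55   4.41] roll 0.12 w 0.0117 f [-0.2 -0.2 -1.4]
```

View pics/w4c.png

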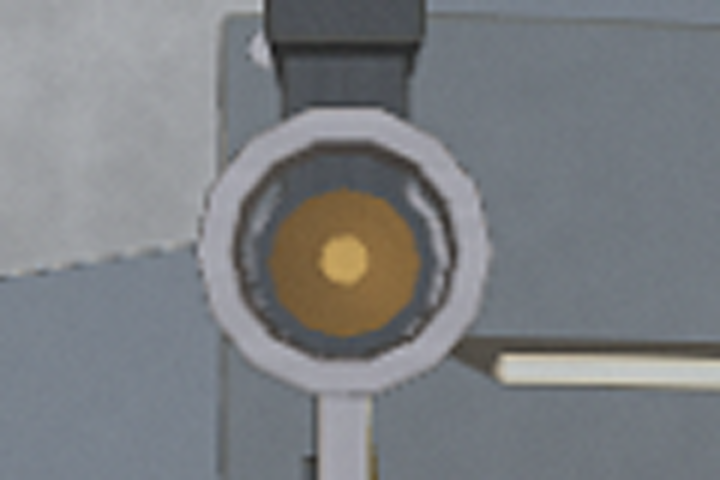

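The crop shows the pin tip at (344,259) inside the ring, which is centred at (344,250). Checking the remaining offset.

```bash
python3 - <<'E'
from h import *
p,R,_=tool()
t=wplane(257.3,108.2,.148);c=wplane(257.3,106.6,.187);print(t,c,(R.T@(t-c))*100)
E
```

```text
[ 0.54516393 -0.06726421  0.148     ] [ 0.54493875 -0.06703967  0.187     ] [-0.02261742  0.02144808  3.90000509]
```

```bash
python3 -m creep '[[[0,0,0.7],0],[[0,0,1.4],0],[[0,0,2.1],0],[[0,0,2.8],0],[[0,0,3.2],0]]'; python3 -m creep '[[[0,0,0.3],0],[[0,0,0.6],0],[[0,0,0.9],0],[[0,0,1.1],0],[[0,0,1.2],0]]';python3 -m creep '[[[0,0,0],0],[[0,0,0],0],[[0,0,0],0],[[0,0,0],0]]'
```

```text
t: 6.97
tcp_pos: [0.546, -0.1416, 0.1687]
orientation: [-3.139, -0.001, 1.591]
contact_force: [-0.5, 1.1, -2.7]
width: 0.012
finger_force: 59.9
t: 7.38
tcp_pos: [0.5471, -0.142, 0.1586]
orientation: [3.141, 0.001, 1.591]
contact_force: [0.4, -1.7, -0.3]
width: 0.0118
finger_force: 60.2
t: 7.72
tcp_pos: [0.547, -0.1418, 0.1587]
orientation: [3.141, 0.0, 1.591]
contact_force: [-0.2, -0.5, -1.6]
width: 0.0114
finger_force: 59.9
```

Nearly seated. I'll press 1–2 mm more to feel the shoulder.

```bash
python3 -m creep '[[[0,0,0.1],0],[[0,0,0.1],0],[[0,0,0.2],0],[[0,0,0.2],0],[[0,0,0.2],0]]'
```

```text
t: 8.13
tcp_pos: [0.5478, -0.1426, 0.1581]
orientation: [3.139, 0.002, 1.59]
contact_force: [-0.7, -1.9, 5.7]
width: 0.0115
finger_force: 60.8
```

```bash
python3 -m creep '[[[0,0,-0.1],0],[[0,0,-0.1],0],[[0,0,-0.1],0]]'; python3 -m creep '[[[0,0,0],0],[[0,0,0],0],[[0,0,0],0],[[0,0,0],0],[[0,0,0],0]]' 60; python3 -m creep '[[[0,0,0],0],[[0,0,0],0],[[0,0,0],0],[[0,0,0],0],[[0,0,0],0]]'; python3 -m creep '[[[0,0,-1],0],[[0,0,-3],0],[[0,0,-6],0],[[0,0,-9],0],[[0,0,-12],0]]';python3 -m creep '[[[0,0,0],0],[[0,0,0],0],[[0,0,0],0],[[0,0,0],0],[[0,0,0],0]]'; python3 - <<'E'
from h import *
im,d=viewer.grab_frame("wrist");P=wdepth(d)
z=P[...,2];m=(d>0)&(z>.19)&(z<.215)&(np.hypot(P[...,0]-.546,P[...,1]+.143)<.05)
q=P[m];print(len(q),np.percentile(q[:,2],[10,50,90]).round(4),cv2.minAreaRect((q[:,:2]*1000).astype(np.float32)))
im2,_=viewer.grab_frame("scene")
a=im[40:260,150:450];b=cv2.resize(im2[120:250,180:350],None,fx=2.5,fy=2.5)
a=cv2.resize(a,None,fx=b.shape[0]/220,fy=b.shape[0]/220)[:b.shape[0]]
h=min(a.shape[0],b.shape[0]);o=np.hstack([a[:h,:370],b[:h,:425]]);print(o.shape);cv2.imwrite("pics/end.png",o)
E
```

```text
t: 8.38
tcp_pos: [0.5474, -0.1422, 0.1583]
orientation: [3.14, 0.001, 1.59]
contact_force: [-0.9, -1.8, 5.1]
width: 0.012
finger_force: 60.7
t: 8.8
tcp_pos: [0.5466, -0.1415, 0.1571]
orientation: [-3.141, -0.0, 1.591]
contact_force: [0.1, -0.2, -0.1]
width: 0.0513
finger_force: 0.0
t: 9.22
tcp_pos: [0.5469, -0.1418, 0.1575]
orientation: [3.142, 0.0, 1.591]
contact_force: [0.6, 0.2, 0.8]
width: 0.0511
finger_force: 0.0
t: 9.63
tcp_pos: [0.5465, -0.1417, 0.2796]
orientation: [3.141, 0.0, 1.591]
contact_force: [0.5, -0.4, -0.3]
width: 0.0511
finger_force: 0.0
t: 10.05
tcp_pos: [0.5461, -0.1416, 0.2762]
orientation: [-3.139, -0.001, 1.591]
contact_force: [0.9, -0.7, 0.1]
width: 0.0512
finger_force: 0.0
739 [0.1952 0.1972 0.1983] ((546.7037963867188, -145.4521026611328), (13.846841812133789, 42.78839874267578), 1.0556018352508545)
(325, 795, 3)
```

View pics/end.png

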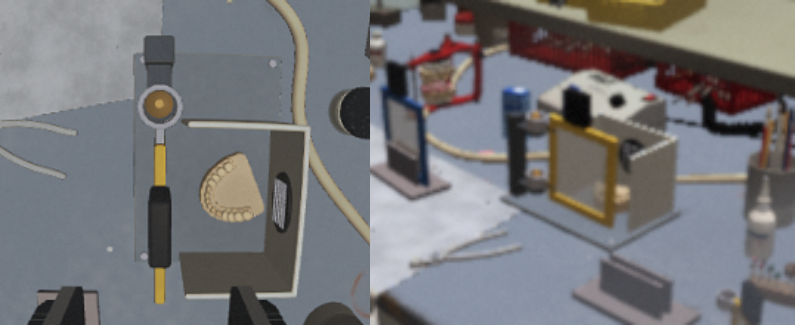

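The picture shows the door hanging on both pins, closed across the guard front at yaw 1.06°. Its tab top is at 0.198 m against 0.200 m expected, so it is fully seated. The screen is still in its stand.

```bash
python3 -c "
from station import sign_off
print(sign_off())"
```

```text
the job is handed in; nothing more can be done
None
```

The yellow-framed door is hung fully down on both hinge pins and closed across the guard, the gripper is clear, the screen is still in its stand, and the job was handed in at about 10 s.

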